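Turn the spice carousel to the red-lidded jar

TASK

Turn the spice turntable, by gently pushing its rim or the studs on the rim with the fingers, until the jar with the red lid stands at the front, squarely in line with the yellow arrow on the foot. Nothing is gripped or lifted: do not touch the jars themselves, do not whirl the turntable, let everything ride round upright in its place, and leave the other things on the worktop alone.

Things in the scene. Friction and masses are not known exactly. Their poses are not given: they have to be found in the camera images.
- foot: The turntable's fixed dark foot, 250 mm across, with a flat tongue 46 mm wide, 8 mm high that sticks out from under the turntable at the front, to 230 mm from the centre, with a yellow arrow on it pointing at the centre. Origin: on the turning axis, on the worktop. z up; the front (tongue, arrow) lies along its own -x. It may stand turned by up to 0.4 rad.
- plate (a joint): Turning angle of the turntable on its foot, rad, positive anticlockwise seen from above. It turns both ways, more than a full turn, against a little friction (about 1.3 N at the rim) and stops almost at once when no longer pushed.
- plate_top (a point): Centre of the turntable's grey mat (256 mm across, top 28 mm above the worktop), on the turning axis. The turntable is a pale wooden disc 336 mm across; its bare rim spans 13 to 26 mm above the worktop. Axes turn with the turntable; parallel to the foot's when the joint reads 0.
- stud (a point): Top centre of stud 0 of six equal upright dark wooden studs on the rim, round, 16 mm thick, from 26 to 78 mm above the worktop, axes 156 mm from the turning axis and 60 degrees apart. At joint value q they lie at angles q + k*60 degrees (k = 0..5) from the foot's +x, anticlockwise from above.
- red_jar: Spice jar with a red lid, 46 mm across, 96 mm high, the one to bring to the front. It stands loose on the turntable about 66 mm from the turning axis and rides round with it. Origin: centre of its underside.
- dark_jar: Spice jar with a dark brown lid (green on its top), 44 mm across, 105 mm high, loose on the turntable about 66 mm from the turning axis. Origin: centre of its underside.
- green_jar: Spice jar with a green lid (olive brown on its top), 46 mm across, 105 mm high, loose on the turntable about 66 mm from the turning axis. Origin: centre of its underside.
- salt_shaker: Glass salt shaker with a grey top, 44 mm across, 90 mm high, loose on the turntable about 66 mm from the turning axis. Origin: centre of its underside.
- honey_jar: Honey jar with a yellow lid, 63 mm across, 104 mm high, standing nearest the arrow at the start, loose on the turntable about 66 mm from the turning axis. Origin: centre of its underside.
- mug: White mug, 82 mm across, 94 mm high, loose on the worktop to the right. A bystander. Origin: centre of its underside.
- egg_timer: Red and white kitchen timer, 63 mm across, 60 mm high, loose on the worktop to the right, near the front. A bystander. Origin: centre of its underside.
- peeler: Black peeler, 170x25x18 mm, lying loose near the front edge of the worktop, front right of the turntable. A bystander. Origin: centre of its underside.
Mind the look-alikes: they are no part of the job. Leave any orange or turquoise look-alike of the salt_shaker alone.

How it is judged:
By the outcome, as a careful person would: the job done as asked, in the order asked, and still so for the second after the job is handed in, with the robot touching nothing.
It also fails if it takes over 61 s, if anything falls off the work surface, if the arm or the gripper's body presses on something with over 40 N, if the wrist force passes 120 N, or if a joint passes its speed limit or range.

ROBOT

A 6-joint arm with a two-finger parallel gripper is mounted at the origin on a cart in front of the work surface, level with it; the furniture and walls round the work are solid. World frame = base frame: x ahead of the robot, y to its left, z up, the work surface at z = 0. Lengths are in m, angles in rad, forces in N, time in s.
With the tool pointing down it reaches from about 0.225 to 0.875 m from the base axis. Payload 3.4 kg.
Tool frame: the origin (TCP) lies on the centre line of the jaws, within the pads' length; the fingertips stand 11 mm ahead of it and the grasp point (between the pads) lies 8 mm behind it; z points along the fingers, y is the line along which they close (so a half turn about z gives the same grasp; the last joint's range is limited). The gripper opens to 85 mm and grips with 20 to 120 N. Pads are 22 mm wide; open, the fingers measure 114 mm over their backs; the gripper's body (76 mm by 85 mm) begins 54 mm behind the grasp point. The pads swing forward as they close: fully open they stand 13 mm farther back than shut.
Start: joints at [1.173, 0.276, 1.505, -0, 1.361, -0.121], TCP at [0.157, 0.553, 0.242] pointing down, gripper open.
Joint ranges: [-2.89, 2.89], [-0.75, 2.08], [0.22, 2.7], [-1.18, 4.32], [0.11, 2.71], [-2.7, 2.7]. Speed limits (rad/s): [2.57, 2.57, 3.14, 3.14, 3.14, 3.14].

INTERFACE

Orientations are given as a unit quaternion [w, x, y, z].
In Python, from rig import manip, eyes, job gives the robot as it stands.
- The arm moves only by the tool drive_tool, never from a script. Its argument "rows" is a list of rows, each a list of 3 entries, a list of its own where there are three numbers: the turn, a rotation vector about the world's x, y, z in rad, then the shift along the world's x, y, z in cm, then the finger opening in cm, from 0 to 8.54. A call has 1 to 8 rows; each row shifts and turns the commanded pose from where the row before left it; what a row does not reach is not made up. A row lasts 1/8 s, in which the tool goes at most 62.5 mm and 10.7 degrees, less where a joint would pass 70% of its speed; a pose out of reach is approached as far as the arm can. A call is refused whole if a number of a shift passes 6.25 or a number of a turn 0.188, either way. A call with a gripper value outside its range is refused whole. The fingers move at their own pace and stop on an object; "force" is the grip in N (left out, the last holds). Time passes only in rows, so rows that do not move let the fingers close. It gives the time, the measured TCP pose, the force, the opening and the grip force at its end, in the units of the state.
- manip.get_state(): the state, without advancing time (a new reading comes with each control period).
- eyes.get_image(name): name is "scene" or "top"; returns the picture (480x640x3 uint8, red, green, blue); there is no depth.
- eyes.get_calibration(name): a dict with "camera_matrix" (3x3 intrinsics, pixels), "view" (4x4, takes a point from world to camera coordinates). Camera axes: x right, y up, looking along -z (the intrinsics and any distortion apply to the point x, -y, -z); pixel columns grow to the right and rows downward; lengths in m; the calibration is good to about 2 mm. A picture is of the moment at which its call begins. get_calibration takes no time and is no camera call.
- job.sign_off(): hands the job in; it is judged then, once.
The state is a dict: "clock": time; "qpos": joint angles; "qd": joint speeds; "effort": joint torques, N m; "position": TCP position; "ee_rot": TCP orientation; "contact_force": force on the tool from outside, world axes, zero at the start; "moment": the same for the moment, N m; "width": finger opening in m; "gripper_force": force on a finger pad.
Only numpy, scipy, OpenCV 4.12 (cv2) and the standard library are available. Lean on these libraries where they do the work, as an engineer would, in place of code of your own. Each camera call takes 0.05 s, during which the arm holds its last target. There are 200 camera calls.

## Working session

There is one attempt and no reset: what is moved stays moved. The work goes in short steps, Python scripts to look and compute and a tool call to move; the robot and the scene stay as the last step left them, time stands still between calls to the robot, and variables do not carry over. Pictures are saved under pics/ and viewed, at most 10 in all, crops included, and the job is handed in when it is done.

Besides the shell and the picture viewer there is one more tool, called by a JSON object that holds its "method" and its "body", one argument or row to a line. drive_tool: Moves the arm, as the interface text tells. Its arguments: {"type":"object","properties":{"rows":{"type":"array"},"force":{"type":"number"}},"required":["rows"]}

```bash
mkdir -p pics
python3 - <<'E'
from rig import manip, eyes, job
import cv2,numpy as np
for n in("scene","top"):
    im=eyes.get_image(n); cv2.imwrite(f"pics/{n}0.png",im[:,:,::-1])
    c=eyes.get_calibration(n); print(n,{k:np.round(v,4).tolist() if not isinstance(v,str) else v for k,v in c.items()})
print(manip.get_state())
E
```

```text
scene {'camera_matrix': [[472.6978, 0.0, 320.7063], [0.0, 472.6978, 229.6034], [0.0, 0.0, 1.0]], 'view': [[-0.6511, -0.7589, -0.0121, 0.1713], [0.6319, -0.5507, 0.5454, -0.5399], [-0.4206, 0.3475, 0.8381, -0.8193], [0.0, 0.0, 0.0, 1.0]]}
top {'camera_matrix': [[453.8302, 0.0, 316.8068], [0.0, 453.8302, 245.1274], [0.0, 0.0, 1.0]], 'view': [[0.1468, -0.9892, 0.0021, -0.3309], [0.9681, 0.1441, 0.2047, -0.5269], [-0.2028, -0.028, 0.9788, -0.9624], [0.0, 0.0, 0.0, 1.0]]}
{'clock': 0.1, 'qpos': array([ 1.17301189e+00,  2.76525758e-01,  1.50598522e+00, -2.09517249e-05,
        1.36073211e+00, -1.21007024e-01]), 'qd': array([ 0.00011908, -0.00134192, -0.00313089, -0.00180835, -0.00124781,
        0.00060043]), 'effort': array([ 1.30644992e-03, -4.17695940e+01, -2.46407264e+01, -4.60405431e-05,
        5.61139779e-03,  6.59312562e-06]), 'position': array([0.15696161, 0.55268948, 0.24153813]), 'ee_rot': array([-2.01764510e-04,  1.37945187e-01,  9.90439521e-01, -8.00237986e-04]), 'contact_force': array([ 0.19952805, -0.68921577,  0.27561155]), 'moment': array([-0.03704502,  0.00395123, -0.0028337 ]), 'gripper_force': 0.0, 'width': 0.08507599494055501}
```

View pics/scene0.png

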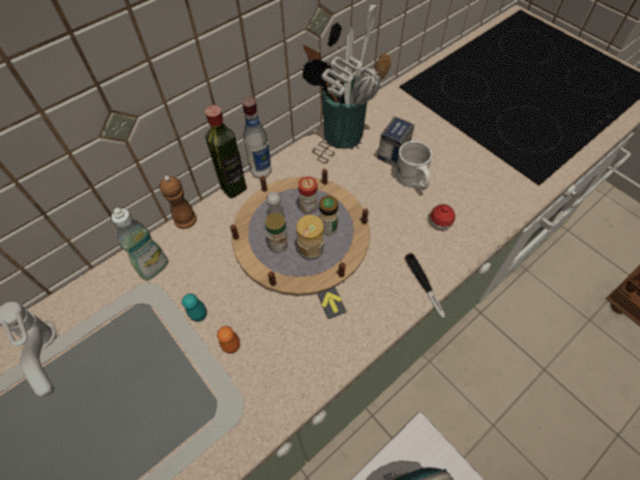

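View pics/top0.png

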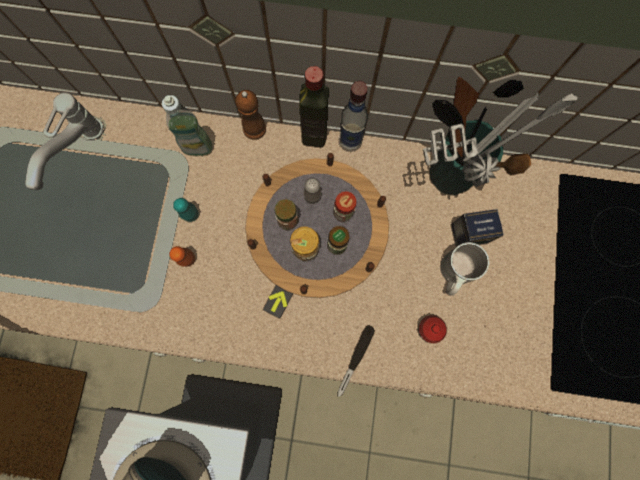

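The top view shows the turntable centred near (317,227), its arrow at (278,300), the red lid at (345,203), and studs near (330,160), (381,202), (370,267), (304,289), (252,244) and (267,180). The arm is out of view. The look-alikes are at (184,209) and (180,256).

```bash
cat > h.py <<'E'
from rig import manip, eyes, job
import cv2,numpy as np
from scipy.optimize import least_squares
def ray(n,px,z):
    c=eyes.get_calibration(n);K=np.array(c["camera_matrix"]);V=np.array(c["view"])
    d=np.linalg.inv(K)@np.c_[np.atleast_2d(px),np.ones(len(np.atleast_2d(px)))].T
    d=V[:3,:3].T@(d*[[1],[-1],[-1]]); o=-V[:3,:3].T@V[:3,3]
    return (o[:,None]+d*(z-o[2])/d[2])[:2].T
def proj(n,p):
    c=eyes.get_calibration(n);K=np.array(c["camera_matrix"]);V=np.array(c["view"])
    q=K@((V[:3,:3]@p+V[:3,3])*[1,-1,-1]); return q[:2]/q[2]
def blobs(m,lo):
    k,l,s,c=cv2.connectedComponentsWithStats(m.astype(np.uint8))
    return [(c[i],s[i,4],l==i) for i in range(1,k) if s[i,4]>=lo]
def circ(p):
    r=least_squares(lambda v:np.hypot(*(p-v[:2]).T)-v[2],[*p.mean(0),.15],loss="soft_l1",f_scale=.002).x
    return r
E
cat > look.py <<'E'
from h import *
import sys
for n in("top","scene"):
    im=eyes.get_image(n); cv2.imwrite(f"pics/{n}{sys.argv[1]}.png",im[:,:,::-1])
    H,S,Vv=cv2.split(cv2.cvtColor(im,cv2.COLOR_RGB2HSV))
    # yellow arrow
    Y=blobs((H>22)&(H<36)&(S>150)&(Vv>110),20)
    for c,a,_ in Y: print(n,"yellow",c.round(1),a,ray(n,c,.008).round(4))
    R=blobs(((H<6)|(H>172))&(S>130)&(Vv>70),15)
    for c,a,_ in R: print(n,"red",c.round(1),a,ray(n,c,.096).round(4))
    W=blobs((H>8)&(H<22)&(S>85)&(Vv>100),1500)
    for c,a,m in W:
        p=max(cv2.findContours(m.astype(np.uint8),cv2.RETR_EXTERNAL,cv2.CHAIN_APPROX_NONE)[0],key=len)[:,0]
        print(n,"wood",c.round(1),a,circ(ray(n,p.astype(float),.026)).round(4))
    for c,a,m in blobs((Vv<70),15):
        if a<200: print(n,"dark",c.round(1),a,ray(n,c,.055).round(4))
E
python3 look.py 1
```

```text
top yellow [278.  299.8] 167 [[ 0.44   -0.1794]]
top red [350.5 194.5] 29 [[ 0.6848 -0.3076]]
top red [338.4 206.4] 46 [[ 0.6538 -0.2851]]
top red [432.4 329.3] 543 [[ 0.4204 -0.5138]]
top wood [316.5 226.9] 7125 [ 0.6263 -0.2398  0.1728]
top dark [236.   11.6] 61 [[1.1325 0.0387]]
top dark [158.1  13.2] 19 [[1.0988 0.2311]]
top dark [300.2  14.9] 22 [[ 1.147  -0.1221]]
top dark [179.8  15.8] 16 [[1.0996 0.1758]]
top dark [282.2  17.3] 15 [[ 1.1334 -0.0786]]
top dark [311.5  21.6] 18 [[ 1.1323 -0.1529]]
top dark [338.   31.4] 20 [[ 1.1146 -0.2224]]
top dark [288.7  31.1] 15 [[ 1.0971 -0.1008]]
top dark [420.1  34.3] 15 [[ 1.1366 -0.425 ]]
top dark [407.7  41.3] 44 [[ 1.1127 -0.3967]]
top dark [194.9  52.7] 26 [[1.0037 0.1174]]
top dark [258.1  48.6] 16 [[ 1.0377 -0.0341]]
top dark [56.5 54.7] 16 [[0.9479 0.452 ]]
top dark [94.9 54.4] 16 [[0.9625 0.359 ]]
top dark [576.7  65.9] 18 [[ 1.1065 -0.813 ]]
top dark [599.2  68.6] 25 [[ 1.1072 -0.8675]]
top dark [605.7  68.9] 18 [[ 1.1087 -0.8834]]
top dark [608.7  74.9] 38 [[ 1.0934 -0.8909]]
top dark [636.6  72. ] 20 [[ 1.1115 -0.9581]]
top
[... 3364 characters left out ...]
ark [134.3 222.1] 27 [[0.8815 0.0532]]
scene dark [334.3 225.4] 38 [[ 0.5617 -0.2994]]
scene dark [276.1 230. ] 88 [[ 0.6417 -0.1879]]
scene dark [535.4 233.3] 50 [[ 0.2393 -0.6356]]
scene dark [234.6 233.4] 45 [[ 0.698  -0.1089]]
scene dark [145.3 238.8] 38 [[0.8227 0.0567]]
scene dark [267.6 241.7] 18 [[ 0.6292 -0.1535]]
scene dark [298.  248.1] 32 [[ 0.5697 -0.1956]]
scene dark [340.8 271.1] 45 [[ 0.4613 -0.2297]]
scene dark [ 29.  275.4] 37 [[0.9078 0.3002]]
scene dark [271.8 279.7] 46 [[ 0.5449 -0.1011]]
scene dark [ 43.9 288.5] 37 [[0.8547 0.2882]]
scene dark [615.7 308.5] 59 [[ 0.0178 -0.6053]]
scene dark [203.2 315.1] 26 [[0.5735 0.0585]]
scene dark [ 43.4 327.6] 40 [[0.7684 0.3256]]
```

{"method": "drive_tool", "body": {
  "rows": [
    [[0,0,0],[1.0,-3.0,0],0],
    [[0,0,0],[1.7,-5,0],0],
    [[0,0,0],[1.7,-5,0],0],
    [[0,0,0],[1.7,-5,0],0],
    [[0,0,0],[1.7,-5,0],0],
    [[0,0,0],[1.7,-5,0],0],
    [[0,0,0],[1.7,-5,0],0],
    [[0,0,0],[1.7,-5,0],0]
  ]
}}

```text
clock: 1.2
position: [0.2863, 0.1716, 0.2425]
ee_rot: [0.001, 0.138, 0.99, 0.0]
contact_force: [0.7, -0.6, -1.2]
width: 0.0003
gripper_force: 0.0
```

{"method": "drive_tool", "body": {
  "rows": [
    [[0,0,0],[1.7,-5,0],0],
    [[0,0,0],[1.7,-5,0],0],
    [[0,0,0],[1.7,-5,0],0],
    [[0,0,0],[1.7,-5,0],0],
    [[0,0,0],[1.7,-5,0],0],
    [[0,0,0],[1.7,-5,0],0],
    [[0,0,0],[1.7,-5,0],0],
    [[0,0,0],[1.7,-5,0],0]
  ]
}}

```text
clock: 2.2
position: [0.4224, -0.2286, 0.2422]
ee_rot: [0.0, 0.138, 0.99, 0.0]
contact_force: [1.1, 0.3, 0.9]
width: -0.0002
gripper_force: 0.0
```

{"method": "drive_tool", "body": {
  "rows": [
    [[0,0,0],[3.0,-4,0],0],
    [[0,0,0],[4,-4,0],0],
    [[0,0,0],[4,-4,0],0],
    [[0,0,0],[3,-3,0],0],
    [[0,0,0],[1.3,-1.2,-3],0],
    [[0,0,0],[0,0,-4],0],
    [[0,0,0],[0,0,-3],0],
    [[0,0,0],[0,0,0],0]
  ]
}}

```text
clock: 3.2
position: [0.5735, -0.3876, 0.139]
ee_rot: [-0.003, 0.138, 0.99, 0.002]
contact_force: [-0.1, 0.5, 0.2]
width: 0.0001
gripper_force: 0.0
```

```bash
cat > look2.py <<'E'
from h import *
import sys
C0=np.array([.6176,-.2405]); T=[]
for n in("top","scene"):
    im=eyes.get_image(n)
    if len(sys.argv)>1:
        u=proj(n,np.r_[C0,.03]).astype(int); cr=im[u[1]-110:u[1]+110,u[0]-130:u[0]+130]
        cv2.imwrite(f"pics/{n}{sys.argv[1]}.png",cv2.resize(cr,None,fx=3,fy=2.7)[:,:,::-1])
    H,S,V=cv2.split(cv2.cvtColor(im,cv2.COLOR_RGB2HSV))
    def near(z,r):
        yy,xx=np.mgrid[:480,:640]; p=ray(n,np.c_[xx.ravel(),yy.ravel()].astype(float),z)
        return np.hypot(*(p-C0).T).reshape(480,640)
    D=near(.008,0); m=(D>.17)&(D<.24)&(H>20)&(H<40)&(S>110)&(V>80)
    b=max(blobs(m,5),key=lambda b:b[1]); ar=ray(n,b[0],.008)[0]
    D=near(.055,0); st=np.array([ray(n,c,.055)[0] for c,a,_ in blobs((V<75)&(D>.13)&(D<.18),12) if a<90])
    an=np.degrees(np.arctan2(*(st-C0).T[::-1]))
    D=near(.09,0); m=(((H<8)|(H>170))&(S>120)&(V>60)&(D<.12)).astype(np.uint8)
    p=cv2.findNonZero(cv2.morphologyEx(m,cv2.MORPH_OPEN,np.ones((2,2),np.uint8)))[:,0]
    (c,wh,_)=cv2.minAreaRect(p); rd=ray(n,np.array(c),.09)[0]
    print(n,"arrow",ar.round(4),"studs",st.round(3).tolist(),an.round(1),"red",rd.round(4),np.round(wh,1))
E
python3 look2.py 2
```

```text
Traceback (most recent call last):
  File "look2.py", line 14, in <module>
    b=max(blobs(m,5),key=lambda b:b[1]); ar=ray(n,b[0],.008)[0]
ValueError: max() iterable argument is empty
```

View pics/top2.png

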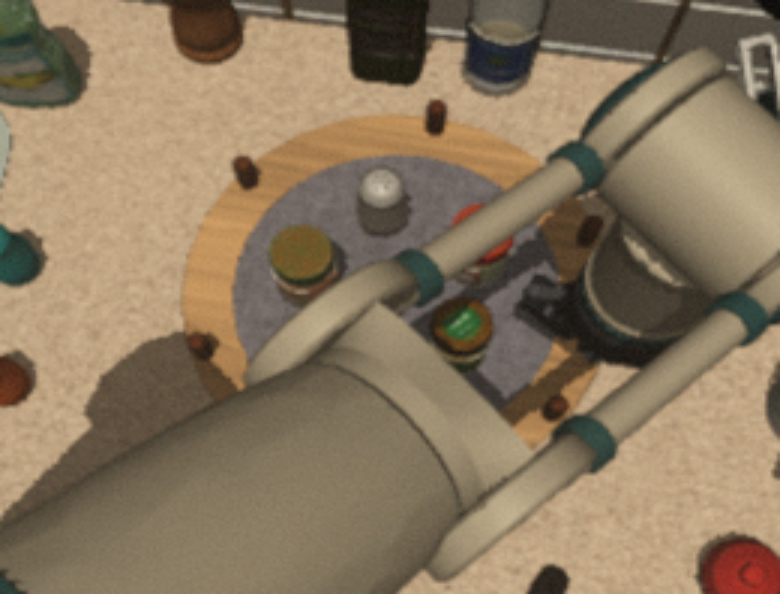

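The arm blocks the arrow in the top view. The wrist sits over the right rim, with the studs near (555,405) and (590,228). I'll check the scene view before lowering.

Run:
```python
from h import *
p=manip.get_state()["position"]
im=eyes.get_image("scene")[:,:,::-1].copy()
u=proj("scene",p); print(u,proj("scene",p-[0,0,.085]))
cv2.imwrite("pics/s3.png",cv2.resize(im[100:330,180:480],None,fx=2.6,fy=2.6))
```

```text
[360.29923659 179.47253393] [358.26573482 201.65739936]
```

View pics/s3.png

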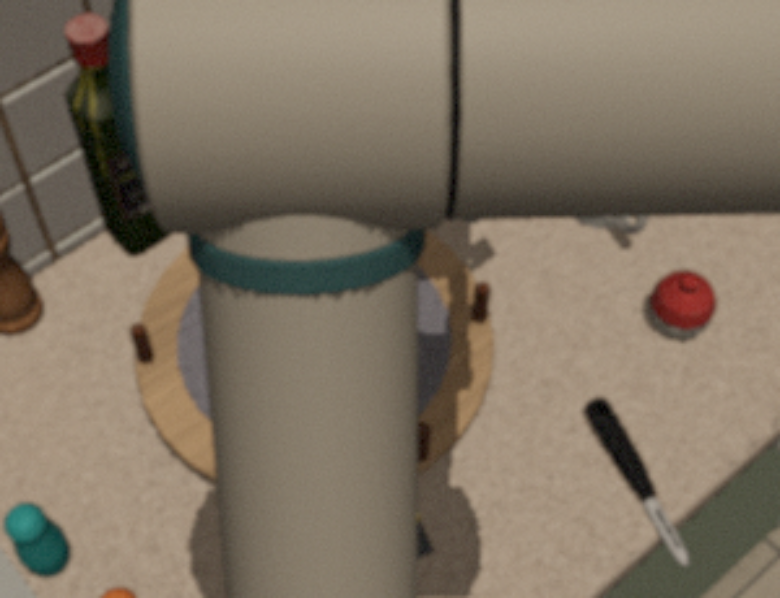

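{"method": "drive_tool", "body": {
  "rows": [
    [[0,0,0],[0,0,-3],0],
    [[0,0,0],[0,0,-3],0],
    [[0,0,0],[0,0,-1.6],0],
    [[0,0,0],[0,0,0],0],
    [[0,0,0],[0,0,0],0]
  ]
}}

```text
clock: 3.92
position: [0.5761, -0.3896, 0.068]
ee_rot: [0.001, 0.138, 0.99, -0.001]
contact_force: [0.3, -0.3, 0.0]
width: -0.0001
gripper_force: 0.0
```

Run:
```python
from h import *
p=manip.get_state()["position"][:2];C=np.array([.6176,-.2405])
a=np.degrees(np.arctan2(*(p-C)[::-1]));print(a,p,np.hypot(*(p-C)))
th=a-3.2*np.arange(1,49);q=C+.156*np.c_[np.cos(np.radians(th)),np.sin(np.radians(th))]
d=np.diff(np.r_[[p],np.round(q,3)],axis=0)*100
for i in range(0,48,8):print(th[i+7].round(1),d[i:i+8].round(1).tolist())
```

```text
-105.53977078756579 [ 0.57613339 -0.38962173] 0.15477974963688834
-131.1 [[-0.9, 0.2], [-0.8, 0.3], [-0.8, 0.3], [-0.7, 0.4], [-0.8, 0.5], [-0.7, 0.4], [-0.7, 0.5], [-0.7, 0.6]]
-156.7 [[-0.6, 0.6], [-0.6, 0.6], [-0.6, 0.7], [-0.6, 0.7], [-0.4, 0.7], [-0.5, 0.7], [-0.4, 0.8], [-0.4, 0.8]]
-182.3 [[-0.3, 0.8], [-0.3, 0.8], [-0.2, 0.9], [-0.2, 0.8], [-0.1, 0.9], [-0.1, 0.8], [0.0, 0.9], [0.0, 0.9]]
-207.9 [[0.0, 0.9], [0.1, 0.8], [0.2, 0.9], [0.2, 0.8], [0.3, 0.9], [0.2, 0.8], [0.4, 0.8], [0.4, 0.8]]
-233.5 [[0.4, 0.7], [0.5, 0.7], [0.5, 0.8], [0.5, 0.6], [0.6, 0.7], [0.6, 0.6], [0.7, 0.6], [0.7, 0.5]]
-259.1 [[0.7, 0.5], [0.7, 0.5], [0.8, 0.4], [0.8, 0.3], [0.8, 0.4], [0.8, 0.2], [0.9, 0.3], [0.8, 0.2]]
```

{"method": "drive_tool", "body": {
  "rows": [
    [[0,0,0],[-0.8,0.2,-0.3],0],
    [[0,0,0],[-0.5,0.2,0],0],
    [[0,0,0],[-0.5,0.2,0],0],
    [[0,0,0],[-0.7,0.3,0],0],
    [[0,0,0],[-0.7,0.4,0],0],
    [[0,0,0],[-0.7,0.4,0],0],
    [[0,0,0],[-0.7,0.4,0],0],
    [[0,0,0],[-0.7,0.5,0],0]
  ]
}}

```text
clock: 4.92
position: [0.5216, -0.3629, 0.0634]
ee_rot: [-0.0, 0.138, 0.99, -0.0]
contact_force: [1.9, -1.0, 0.3]
width: 0.0003
gripper_force: 0.6
```

```bash
cat > arc.py <<'E'
from h import *
p=manip.get_state()["position"][:2];C=np.array([.6176,-.2405])
a=np.degrees(np.arctan2(*(p-C)[::-1]))%360-360;print(a,p,np.hypot(*(p-C)))
th=a-3.2*np.arange(1,49);q=C+.156*np.c_[np.cos(np.radians(th)),np.sin(np.radians(th))]
d=np.diff(np.r_[[p],np.round(q,3)],axis=0)*100
for i in range(0,48,8):print(th[i+7].round(1),d[i:i+8].round(1).tolist())
E
python3 arc.py
```

```text
-128.1132070424949 [ 0.52156807 -0.36291594] 0.15558853700969233
-153.7 [[-0.7, 0.5], [-0.7, 0.6], [-0.6, 0.7], [-0.5, 0.6], [-0.6, 0.7], [-0.5, 0.7], [-0.4, 0.8], [-0.4, 0.7]]
-179.3 [[-0.4, 0.8], [-0.3, 0.8], [-0.3, 0.9], [-0.2, 0.8], [-0.2, 0.9], [-0.1, 0.8], [-0.1, 0.9], [0.0, 0.9]]
-204.9 [[0.0, 0.8], [0.0, 0.9], [0.1, 0.9], [0.2, 0.8], [0.2, 0.9], [0.3, 0.8], [0.3, 0.8], [0.3, 0.8]]
-230.5 [[0.4, 0.8], [0.4, 0.8], [0.5, 0.7], [0.5, 0.7], [0.6, 0.7], [0.6, 0.6], [0.6, 0.6], [0.6, 0.6]]
-256.1 [[0.7, 0.5], [0.7, 0.5], [0.8, 0.5], [0.8, 0.4], [0.7, 0.4], [0.9, 0.3], [0.8, 0.3], [0.8, 0.2]]
-281.7 [[0.9, 0.2], [0.8, 0.1], [0.9, 0.1], [0.9, 0.0], [0.8, 0.0], [0.9, 0.0], [0.9, -0.1], [0.8, -0.2]]
```

Contact is about 2 N along the push, so the stud is engaged. Continuing.

{"method": "drive_tool", "body": {
  "rows": [
    [[0,0,0],[-0.7,0.5,0],0],
    [[0,0,0],[-0.7,0.6,0],0],
    [[0,0,0],[-0.6,0.7,0],0],
    [[0,0,0],[-0.5,0.6,0],0],
    [[0,0,0],[-0.6,0.7,0],0],
    [[0,0,0],[-0.5,0.7,0],0],
    [[0,0,0],[-0.4,0.8,0],0],
    [[0,0,0],[-0.4,0.7,0],0]
  ]
}}

```text
clock: 5.92
position: [0.4775, -0.3095, 0.0633]
ee_rot: [-0.0, 0.138, 0.99, -0.0]
contact_force: [0.3, -0.0, -1.0]
width: -0.0002
gripper_force: 0.6
```

{"method": "drive_tool", "body": {
  "rows": [
    [[0,0,0],[-0.4,0.8,0],0],
    [[0,0,0],[-0.3,0.8,0],0],
    [[0,0,0],[-0.3,0.9,0],0],
    [[0,0,0],[-0.2,0.8,0],0],
    [[0,0,0],[-0.2,0.9,0],0],
    [[0,0,0],[-0.1,0.8,0],0],
    [[0,0,0],[-0.1,0.9,0],0],
    [[0,0,0],[0,0.9,0],0]
  ]
}}

```text
clock: 6.92
position: [0.4622, -0.2413, 0.0633]
ee_rot: [0.0, 0.138, 0.99, 0.0]
contact_force: [-0.1, -0.9, 0.4]
width: -0.0002
gripper_force: 0.6
```

```bash
python3 arc.py
```

```text
-179.71213122787182 [ 0.46215057 -0.24128102] 0.15545138913210563
-205.3 [[-0.0, 0.8], [0.0, 0.9], [0.2, 0.9], [0.1, 0.8], [0.2, 0.9], [0.3, 0.8], [0.3, 0.8], [0.4, 0.8]]
-230.9 [[0.4, 0.8], [0.4, 0.8], [0.5, 0.7], [0.5, 0.7], [0.5, 0.6], [0.6, 0.7], [0.7, 0.6], [0.6, 0.6]]
-256.5 [[0.7, 0.5], [0.7, 0.5], [0.8, 0.4], [0.8, 0.4], [0.7, 0.4], [0.9, 0.3], [0.8, 0.3], [0.8, 0.2]]
-282.1 [[0.9, 0.2], [0.8, 0.1], [0.9, 0.1], [0.9, 0.0], [0.8, 0.0], [0.9, 0.0], [0.9, -0.1], [0.8, -0.2]]
-307.7 [[0.9, -0.2], [0.8, -0.3], [0.8, -0.3], [0.8, -0.3], [0.8, -0.4], [0.8, -0.4], [0.7, -0.5], [0.7, -0.5]]
-333.3 [[0.7, -0.6], [0.6, -0.5], [0.6, -0.7], [0.6, -0.6], [0.5, -0.7], [0.5, -0.7], [0.5, -0.8], [0.4, -0.7]]
```

{"method": "drive_tool", "body": {
  "rows": [
    [[0,0,0],[0,0.8,0],0],
    [[0,0,0],[0,0.9,0],0],
    [[0,0,0],[0.2,0.9,0],0],
    [[0,0,0],[0.1,0.8,0],0],
    [[0,0,0],[0.2,0.9,0],0],
    [[0,0,0],[0.3,0.8,0],0],
    [[0,0,0],[0.3,0.8,0],0],
    [[0,0,0],[0.4,0.8,0],0]
  ]
}}

```text
clock: 7.92
position: [0.4771, -0.1742, 0.0633]
ee_rot: [-0.0, 0.138, 0.99, 0.0]
contact_force: [-0.5, -1.6, 0.1]
width: 0.0001
gripper_force: 0.6
```

{"method": "drive_tool", "body": {
  "rows": [
    [[0,0,0],[0.4,0.8,0],0],
    [[0,0,0],[0.4,0.8,0],0],
    [[0,0,0],[0.5,0.7,0],0],
    [[0,0,0],[0.5,0.7,0],0],
    [[0,0,0],[0.5,0.6,0],0],
    [[0,0,0],[0.6,0.7,0],0],
    [[0,0,0],[0.7,0.6,0],0],
    [[0,0,0],[0.6,0.6,0],0]
  ]
}}

```text
clock: 8.93
position: [0.5195, -0.1194, 0.0632]
ee_rot: [-0.0, 0.138, 0.99, 0.0]
contact_force: [-0.5, -2.0, -0.1]
width: -0.0001
gripper_force: 1.2
```

{"method": "drive_tool", "body": {
  "rows": [
    [[0,0,0],[0.7,0.5,0],0],
    [[0,0,0],[0.7,0.5,0],0],
    [[0,0,0],[0.8,0.4,0],0],
    [[0,0,0],[0.8,0.4,0],0],
    [[0,0,0],[0.5,0.2,0],0],
    [[0,0,0],[0,0,0],0]
  ]
}}

```text
clock: 9.68
position: [0.5547, -0.0994, 0.0633]
ee_rot: [0.0, 0.138, 0.99, 0.0]
contact_force: [0.2, -0.1, 0.6]
width: 0.0003
gripper_force: 0.0
```

{"method": "drive_tool", "body": {
  "rows": [
    [[0,0,0],[-0.7,1.0,0],0],
    [[0,0,0],[-2,3,0],0],
    [[0,0,0],[-2,2,4],0],
    [[0,0,0],[-2,3,5],0],
    [[0,0,0],[-2,4,4],0],
    [[0,0,0],[-2,5,2],0],
    [[0,0,0],[-2,5,2],0],
    [[0,0,0],[-3,5,0],0]
  ]
}}

```text
clock: 10.68
position: [0.3967, 0.1821, 0.2351]
ee_rot: [0.002, 0.138, 0.99, 0.001]
contact_force: [-0.1, 0.3, -0.0]
width: -0.0001
gripper_force: 0.0
```

{"method": "drive_tool", "body": {
  "rows": [
    [[0,0,0],[-3,5,0],0],
    [[0,0,0],[-3,5,0],0],
    [[0,0,0],[-3,5,0],0],
    [[0,0,0],[-2,5,0],0],
    [[0,0,0],[-2,5,0],0],
    [[0,0,0],[-1,4,0],0],
    [[0,0,0],[0,0,0],0]
  ]
}}

```text
clock: 11.55
position: [0.2552, 0.472, 0.2328]
ee_rot: [-0.001, 0.136, 0.991, 0.0]
contact_force: [-0.1, -0.1, 0.0]
width: 0.0001
gripper_force: 0.0
```

```bash
python3 look2.py 4
```

```text
top arrow [ 0.4388 -0.179 ] studs [[0.771, -0.276], [0.724, -0.13], [0.666, -0.39], [0.575, -0.098], [0.517, -0.355], [0.471, -0.212], [0.46, -0.178], [0.45, -0.205]] [ -13.    46.2  -72.1  106.8 -131.2  169.   158.3  167.9] red [ 0.5606 -0.236 ] [21.4 21.2]
scene arrow [ 0.4375 -0.1799] studs [[0.767, -0.273], [0.663, -0.386], [0.79, -0.197], [0.719, -0.125], [0.512, -0.352], [0.568, -0.091], [0.465, -0.205]] [ -12.2  -72.7   14.2   48.5 -133.4  108.3  166.9] red [ 0.5645 -0.2448] [19.7 21.4]
```

View pics/top4.png

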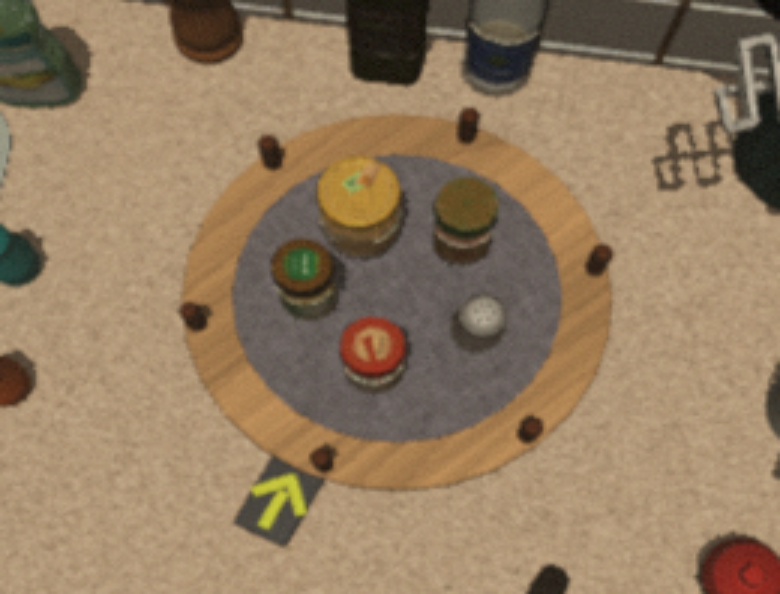

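The red jar is about 14.5° short of the arrow. The lid is at z ≈ 0.12 because the jar stands on the plate, and the two views agree once that is corrected. Everything is upright. Going back for the rest of the push.

{"method": "drive_tool", "body": {
  "rows": [
    [[0,0,0],[1.1,-2.4,0],0],
    [[0,0,0],[2.2,-4.8,0],0],
    [[0,0,0],[2.2,-4.8,0],0],
    [[0,0,0],[2.2,-4.8,0],0],
    [[0,0,0],[2.2,-4.8,0],0],
    [[0,0,0],[2.2,-4.8,0],0],
    [[0,0,0],[2.2,-4.8,0],0],
    [[0,0,0],[2.2,-4.8,0],0]
  ]
}}

```text
clock: 12.65
position: [0.4214, 0.1074, 0.2335]
ee_rot: [0.0, 0.139, 0.99, 0.0]
contact_force: [0.1, 0.5, 0.4]
width: 0.0001
gripper_force: 0.0
```

{"method": "drive_tool", "body": {
  "rows": [
    [[0,0,0],[2.2,-4.8,0],0],
    [[0,0,0],[2.2,-4.8,0],0],
    [[0,0,0],[2.2,-4.8,0],0],
    [[0,0,0],[2.2,-4.8,-2],0],
    [[0,0,0],[1.1,-2.4,-4],0],
    [[0,0,0],[0,0,-4],0],
    [[0,0,0],[0,0,-4],0],
    [[0,0,0],[0,0,-2.5],0]
  ]
}}

```text
clock: 13.65
position: [0.5184, -0.1064, 0.0667]
ee_rot: [-0.002, 0.139, 0.99, 0.0]
contact_force: [0.7, 0.2, 0.5]
width: 0.0002
gripper_force: 0.0
```

{"method": "drive_tool", "body": {
  "rows": [
    [[0,0,0],[0,0,0],0],
    [[0,0,0],[0,0,0],0]
  ]
}}

```text
clock: 13.9
position: [0.5213, -0.1065, 0.0695]
ee_rot: [0.001, 0.138, 0.99, -0.0]
contact_force: [-0.5, 0.1, -0.2]
width: -0.0001
gripper_force: 0.0
```

{"method": "drive_tool", "body": {
  "rows": [
    [[0,0,0],[0.7,0.3,-0.3],0],
    [[0,0,0],[0.9,0.4,0],0],
    [[0,0,0],[0.8,0.4,0],0],
    [[0,0,0],[0.6,0.2,0],0],
    [[0,0,0],[0.8,0.2,0],0],
    [[0,0,0],[0.8,0.2,0],0],
    [[0,0,0],[0.8,0.1,0],0],
    [[0,0,0],[0.8,0.1,0],0]
  ]
}}

```text
clock: 14.9
position: [0.5832, -0.0863, 0.065]
ee_rot: [-0.001, 0.138, 0.99, 0.0]
contact_force: [-2.4, 3.1, 0.2]
width: 0.0
gripper_force: 1.2
```

{"method": "drive_tool", "body": {
  "rows": [
    [[0,0,0],[0.5,0,0],0],
    [[0,0,0],[0.2,0,0],0],
    [[0,0,0],[0,0,0],0],
    [[0,0,0],[0,0,0],0]
  ]
}}

```text
clock: 15.4
position: [0.5906, -0.0875, 0.0655]
ee_rot: [0.001, 0.138, 0.99, -0.0]
contact_force: [0.3, -0.4, -0.5]
width: 0.0002
gripper_force: 0.0
```

{"method": "drive_tool", "body": {
  "rows": [
    [[0,0,0],[-1.0,0.2,0],0],
    [[0,0,0],[-3,2,0],0],
    [[0,0,0],[-3,3,4],0],
    [[0,0,0],[-2,4,4],0],
    [[0,0,0],[-2,4,4],0],
    [[0,0,0],[-2,5,3],0],
    [[0,0,0],[-2,5,2],0],
    [[0,0,0],[-3,5,0],0]
  ]
}}

```text
clock: 16.4
position: [0.4105, 0.1967, 0.2374]
ee_rot: [0.003, 0.138, 0.99, 0.001]
contact_force: [1.5, 0.9, -0.1]
width: -0.0002
gripper_force: 0.0
```

{"method": "drive_tool", "body": {
  "rows": [
    [[0,0,0],[-3,5,0],0],
    [[0,0,0],[-3,5,0],0],
    [[0,0,0],[-3,5,0],0],
    [[0,0,0],[-2,5,0],0],
    [[0,0,0],[-2,5,0],0],
    [[0,0,0],[-2,5,0],0],
    [[0,0,0],[0,0,0],0]
  ]
}}

```text
clock: 17.27
position: [0.2585, 0.4976, 0.2349]
ee_rot: [-0.0, 0.136, 0.991, 0.001]
contact_force: [-0.1, -0.5, 0.7]
width: -0.0001
gripper_force: 0.0
```

```bash
sed -e 's/(D>.13)&(D<.18)/(D>.145)\&(D<.17)\&(S>60)/' -e 's/,\.09)/,.114)/;s/near(.09,0)/near(.114,0)/' look2.py > look3.py
cat >> look3.py <<'E'
    r=np.hypot(*(st-C0).T)
    cc=least_squares(lambda v:np.hypot(*(st-v).T)-.156,C0,loss="soft_l1",f_scale=.002).x
    # arrow/tongue long axis from grey-dark tongue + arrow symmetric about axis
    f=np.degrees(np.arctan2(*(ar-cc)[::-1])); g=np.degrees(np.arctan2(*(rd-cc)[::-1]))
    print("C",cc.round(4),"front",f.round(2),"red",g.round(2),"r",np.hypot(*(rd-cc)).round(4),"todo",(((f-g)+180)%360-180).round(2))
E
python3 look3.py 5
```

```text
top arrow [ 0.4389 -0.1789] studs [[0.749, -0.156], [0.759, -0.31], [0.609, -0.09], [0.631, -0.396], [0.479, -0.178], [0.493, -0.33]] [  32.8  -26.1   93.3  -85.   155.7 -144.3] red [ 0.559  -0.2229] [21. 21.]
C [ 0.6201 -0.2421] front 160.76 red 162.52 r 0.0641 todo -1.75
scene arrow [ 0.4372 -0.1799] studs [[0.759, -0.309], [0.63, -0.396], [0.744, -0.153], [0.488, -0.325], [0.604, -0.085], [0.476, -0.17]] [ -25.9  -85.6   34.7 -147.    95.2  153.6] red [ 0.5556 -0.2205] [20. 19.]
C [ 0.6173 -0.2403] front 161.47 red 162.24 r 0.0648 todo -0.77
```

View pics/top5.png

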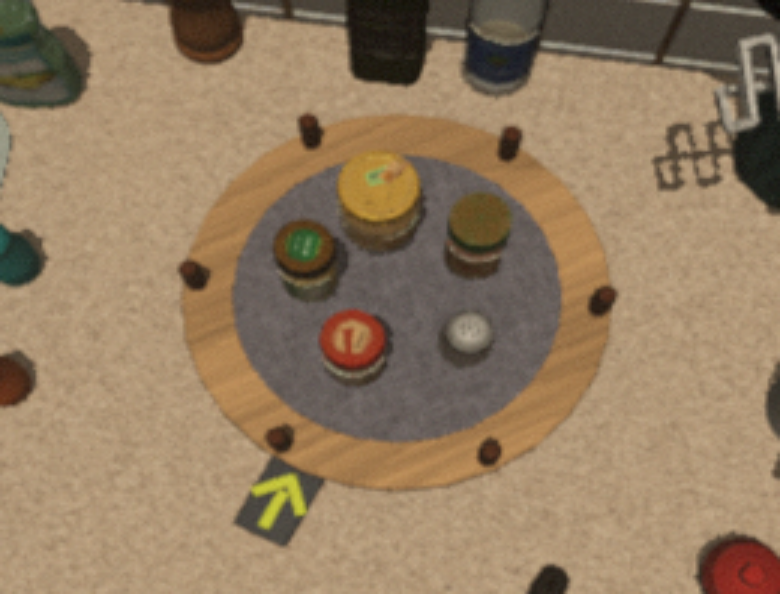

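The red jar is within about 1.3° of the arrow line, which is within measurement error. All jars are upright and the arm is clear, so I'm handing in.

```bash
python3 -c "
from rig import job; print(job.sign_off())"
```

```text
the job is handed in; nothing more can be done
None
```

The jar with the red lid now stands at the front, about 1.3° off the arrow line by my measurement (good to about 1–1.5°). All the jars are upright, the arm is clear, and the job was handed in at about 17 s.

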